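# Free the spring tester and hold it at the test mark

### The arm

A 7-joint arm with a two-finger parallel gripper is mounted at the origin on a cart in front of the work surface, level with it; the furniture and walls round the work are solid. World frame = base frame: x ahead of the robot, y to its left, z up, the work surface at z = 0. Lengths are in m, angles in rad, forces in N, time in s.
With the tool pointing down it reaches from about 0.35 to 0.9 m from the base axis. Payload 8.1 kg.
Tool frame: the origin (TCP) lies midway between the tips of the shut fingers; the grasp point (between the pads) lies 19 mm behind it; z points along the fingers, y is the line along which they close (so a half turn about z gives the same grasp; the last joint's range is limited). The gripper opens to 92 mm and grips with 3 to 60 N. Pads are 19 mm wide; open, the fingers measure 130 mm over their backs; the gripper's body (75 mm by 190 mm) begins 47 mm behind the grasp point.
Start: joints at [1.095, 0.434, 0.025, 1.573, -0.012, 1.134, -0.075], TCP at [0.228, -0.582, 0.227] pointing down, gripper open.
Joint ranges: [-2.62, 2.62], [-0.44, 2.09], [-1.27, 1.32], [0.08, 2.57], [-1.32, 4.46], [0.12, 2], [-2.74, 2.74]. Speed limits (rad/s): [2.22, 2.22, 3.01, 3.01, 3.14, 3.14, 3.14].

### API

Orientations are given as a unit quaternion [w, x, y, z].
In Python, from cell import readout, read_camera, get_calibration, workorder gives the robot as it stands. The module is installed in compiled form; this text tells all that it offers.
- The arm moves only by the tool carry_out, never from a script. Its argument "targets" is text: rows parted by semicolons, each of 6 numbers parted by spaces: the shift along the tool's x, y, z in m, then the turn, a rotation vector about the tool's x, y, z in rad. A call has 1 to 20 rows; each row is the pose to reach, as a shift and turn from the pose commanded when the call began, along the tool's axes at that moment; what a row does not reach only later rows make up. A row lasts 1/10 s, in which the tool goes at most 50 mm and 8.59 degrees, less where a joint would pass 70% of its speed; a pose out of reach is approached as far as the arm can. A call with a gripper value outside its range is refused whole. "gripper" is the opening, from -1 (shut) to 1 (fully open), set as the call begins (left out, the last holds). The fingers move at their own pace and stop on an object; "newtons" is the grip in N (left out, the last holds). Time passes only in rows, so rows that repeat a pose let the fingers close. It gives the time, the measured TCP pose, the force, the opening and the grip force at its end, in the units of the state.
- readout.observe(): the state, without advancing time (a new reading comes with each control period).
- read_camera(name): name is "scene" or "top" or "wrist"; returns the picture (480x640x3 uint8, red, green, blue); there is no depth.
- get_calibration(name): a dict with "fx", "fy", "cx", "cy" (pixels), "R" (3x3) and "t" (3): a world point X has camera coordinates R X + t. Camera axes: x right, y down, z forward; pixel columns grow to the right and rows downward; lengths in m; the calibration is good to about 2 mm. A picture is of the moment at which its call begins: read the wrist's pose just before it. get_calibration takes no time and is no camera call; for the wrist camera it gives the pose at the moment of the call.
- workorder.job_done(): hands the job in; it is judged then, once.
The state is a dict: "clock": time; "q": joint angles; "dq": joint speeds; "joint_efforts": joint torques, N m; "tcp_pos": TCP position; "eef_rot": TCP orientation; "contact_force": force on the tool from outside, world axes, zero at the start; "torque": the same for the moment, N m; "opening": finger opening in m; "grip_force": force on a finger pad.
Only numpy, scipy, OpenCV 4.12 (cv2) and the standard library are available. Lean on these libraries where they do the work, as an engineer would, in place of code of your own. Each camera call takes 0.05 s, during which the arm holds its last target. There are 200 camera calls.

### The job

Free the spring tester on the worktop: take the mallet by its handle and drive the lock pin fully down onto the housing with it (touch the pin with nothing but the mallet), then put the mallet back down on the worktop, clear of the tester. Then take the tester's crossbar, draw it out toward you against its spring until the pointer stands level with the blade of the marker block, not well past it, and finish while still holding it there. Leave the loose parts and tools around alone.

Things in the scene. Friction and masses are not known exactly. Their poses are not given: they have to be found in the camera images.
- rig: Fixed spring tester, place and yaw vary: dark base plate 250 x 150 x 12 mm, grey spring housing 85 x 74 mm at its rear, top 55 mm above the worktop. Origin on the worktop; plate x = -140 to +110 mm, y = +-75; housing x = +15 to +100 mm. x points from crossbar to housing, z up; the slide is drawn out along -x.
- drawslide: Draw slide. Origin: middle of its crossbar (steel, round, 18 mm thick, 74 mm along the tester's y), 80 mm above the worktop, at tester x = -50 when home. A post (12 x 18 mm) carries it on a 14 mm rod, rod top 43 mm below the bar axis. Locked while the pin is up; then slides 85 mm out along tester -x; return spring 5 N at home + 1.1 N per 10 mm. Axes as tester.
- draw_pointer (a point): Tip of the pointer, a blade 2 mm thick in x on the slide's left: 52 mm to the tester's +y and 50 mm below the crossbar's axis, at the same tester x as that axis. Moves with the slide.
- mark (a point): The mark: inner edge of a thin upright blade (2 mm thick in x) on the marker block, 2 mm beyond the pointer's path in y, 24 mm high from the plate. Axes as the tester's. The pointer is at the mark when both have the same x along the tester, 28 to 55 mm out from home.
- marker_block: Aluminium marker block 26 x 14 x 20 mm with a small clamp screw, clamped on the left edge of the base plate at a different place along x each time; it cannot be moved. Origin under the block on the plate.
- lockpin: Lock pin on top of the housing, on its centre line, at tester x = +57.5 mm: mushroom-headed steel pin, head 18 mm across, 5 mm thick. Origin: middle of the head's top face. Up, that face is 71 to 73 mm above the worktop; driven fully down, onto the housing, 60 mm. Tight fit: takes about 8 N to move and stays where it is driven. Axes as tester.
- lockpin_top (a point): Middle of the top face of the lock pin's head. Room for the mallet: a fixed drawer cabinet, higher than 150 mm, stands behind and to the right of the tester (about x > 0.71, y = -0.04 to -0.32 m in the world), so do not let the handle point that way; to the left of the pin it is free.
- mallet: Loose mallet, 0.4 kg, standing on one face: upright round head 44 mm across, 64 mm high (white faces, dark middle); level wooden handle along its +x to 150 mm from the head's axis, 20 mm wide, 24 mm high (rubber end 24 x 28 from 105 mm), centre line 36 mm above the lower face. Origin: centre of the lower face; z up the head. Weight nearly all in the head.
- mallet_grip (a point): Point on the handle's centre line, 50 mm from the head's axis, where it is best gripped across the handle.
- big_bolt: Bystander: large bolt standing on its head, 30 x 26 x 77 mm. Origin under it.
- nut: Bystander: large hexagon nut, 33 mm, lying flat. Origin under it.
- bearing: Bystander: ball bearing, 52 mm across, 15 mm high, lying flat. Origin under it.
- screwdriver: Bystander: screwdriver, 212 mm long, lying on the left. Origin under the middle.

How it is judged:
On the way, in this order (a step that is already met when the one before it is completed fails the run):
1. the pin is driven down onto the housing with the held mallet (z of lockpin_top in the frame of rig below 0.0635 m and contact force between mallet and lockpin above 1 N and contact force between mallet and the fingers above 1 N), for 0.02 s.
2. the mallet is set down on the worktop, clear of the tester, and let go (height (world z) of mallet below 0.04 m and contact force between mallet and the fingers below 0.1 N and contact force between mallet and rig below 0.1 N and linear speed of mallet below 0.05 m/s), for 0.2 s.
At the end, for the whole second after the job is handed in: The fingers hold the draw slide still with the pointer within 4 mm of the mark along the tester's x; the pin is down on the housing (head's top no more than 63.5 mm above the worktop); the mallet rests on the worktop, not touching the tester (x of draw_pointer in the frame of mark between -0.004 and 0.004 m and contact force between the fingers and drawslide above 2 N and contact force between mallet and drawslide below 0.1 N and linear speed of drawslide below 0.02 m/s and z of lockpin_top in the frame of rig below 0.0635 m and height (world z) of mallet below 0.04 m and linear speed of mallet below 0.05 m/s and contact force between mallet and rig below 0.1 N); the arm keeps its last pose, push and grip.
It fails at once if the gripper or arm touches the lock pin (contact force between any of the fingers, the arm and lockpin above 0.5 N).
It fails at once if the slide is drawn more than 12 mm past the mark (x of draw_pointer in the frame of mark below -0.012 m).
It fails at once if a bystander is moved by more than 40 mm (distance of any of big_bolt, nut, bearing, screwdriver from where it was at the start of the episode above 0.04 m).
It also fails if it takes over 59 s, if anything falls off the work surface, if the arm or the gripper's body presses on something with over 40 N, if the wrist force passes 120 N, or if a joint passes its speed limit or range.

## Working session

There is one attempt and no reset: what is moved stays moved. The work goes in short steps, Python scripts to look and compute and a tool call to move; the robot and the scene stay as the last step left them, time stands still between calls to the robot, and variables do not carry over. Pictures are saved under pics/ and viewed, at most 12 in all, crops included, and the job is handed in when it is done.

Besides the shell and the picture viewer there is one more tool, called after "Emit:" as name(argument=value, ...) on one line, values as JSON. carry_out: Moves the arm, as the interface text tells. Its arguments: {"type":"object","properties":{"targets":{"type":"string"},"gripper":{"type":"number"},"newtons":{"type":"number"}},"required":["targets"]}

```bash
mkdir -p pics
python3 - <<'E'
from cell import readout, read_camera, get_calibration
import cv2
s=readout.observe();print(s['clock'],s['tcp_pos'],s['eef_rot'],s['opening'])
for n in ['scene','top']:
    cv2.imwrite(f'pics/{n}0.png',read_camera(n)[:,:,::-1]); c=get_calibration(n);print(n,c)
E
```

```text
0.0 [ 0.22739199 -0.58161359  0.22594934] [-7.58156701e-04  9.82681972e-01  1.85298464e-01 -2.15554941e-04] 0.09182048113516049
scene {'fx': 480.7674057587258, 'fy': 480.7674057587258, 'cx': 316.48616586148023, 'cy': 241.4498938615188, 'R': array([[ 0.7823827 , -0.62264518,  0.01379471],
       [-0.33220738, -0.43596462, -0.83640487],
       [ 0.52679747,  0.64980599, -0.5479385 ]]), 't': array([-0.38802036,  0.27280251,  0.6933114 ])}
top {'fx': 473.66809437925735, 'fy': 473.66809437925735, 'cx': 316.90797368216545, 'cy': 242.12270059089255, 'R': array([[-0.00975334, -0.99959767, -0.0266339 ],
       [-0.99528083,  0.01227595, -0.09625683],
       [ 0.09654506,  0.02556939, -0.99500013]]), 't': array([0.06347158, 0.53094349, 1.23308962])}
```

View pics/top0.png

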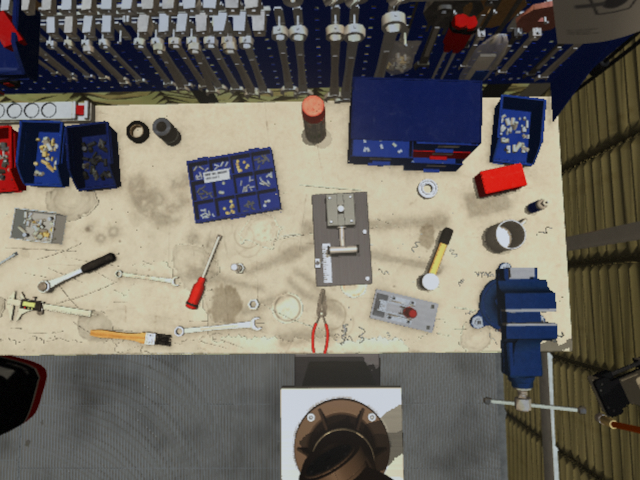

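View pics/scene0.png

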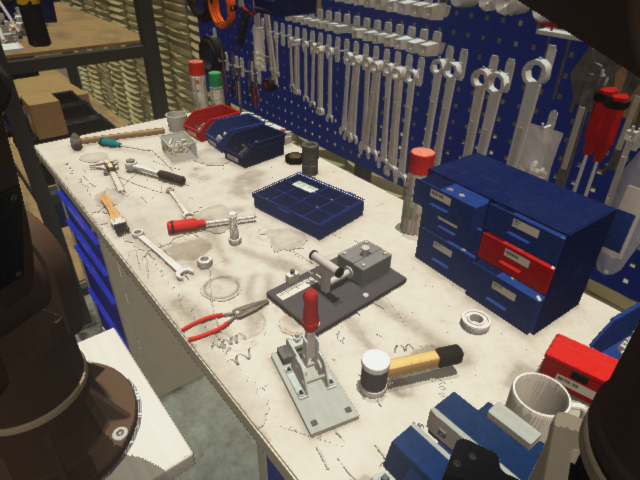

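Top view: the rig plate spans about (313–370, 193–286), with the pin at about (338,208) and the crossbar at about (343,249). The mallet head is at (430,282), with the handle going up to (445,235). The scene view shows a toggle clamp near the mallet at about (310,370), and the pliers at the front left.

```bash
cat > h.py <<'E'
import numpy as np, cv2
from cell import readout, read_camera, get_calibration
from scipy.spatial.transform import Rotation as Ro
def cast(c,uv,z):
    d=c['R'].T@np.array([(uv[0]-c['cx'])/c['fx'],(uv[1]-c['cy'])/c['fy'],1.]); o=-c['R'].T@c['t']
    return o+d*(z-o[2])/d[2]
def proj(c,X):
    p=c['R']@np.asarray(X)+c['t']; return np.array([c['fx']*p[0]/p[2]+c['cx'],c['fy']*p[1]/p[2]+c['cy']])
def tool():
    s=readout.observe(); q=s['eef_rot']; return np.array(s['tcp_pos']),Ro.from_quat([q[1],q[2],q[3],q[0]]),s
E
python3 - <<'E'
from h import *
c=get_calibration('top'); w=get_calibration('wrist')
im=cv2.imread('pics/top0.png'); hsv=cv2.cvtColor(im,cv2.COLOR_BGR2HSV)
for n,uv,z in [('pin',(338,208),.072),('barL',(330,249),.08),('barR',(357,250),.08),('mhead',(430,282),.064),('mend',(446,231),.036),('driver',(205,270),.02),('bear',(427,188),.015),('boltstand',(237,267),.03),('clamp',(410,312),.1),('plierstip',(322,295),.01)]:
    print(n,cast(c,uv,z).round(3))
m=((hsv[...,2]<120)&(hsv[...,1]<90)).astype(np.uint8); m[:185]=0;m[300:]=0;m[:,:300]=0;m[:,385:]=0
ct=max(cv2.findContours(m,0,2)[0],key=cv2.contourArea); b=cv2.boxPoints(cv2.minAreaRect(ct)); print(b)
for p in b: print(cast(c,p,.012).round(3))
p,R,s=tool(); print(R.as_matrix().round(3)); print('wristcam in tool',R.inv().apply(-w['R'].T@w['t']-p).round(3), (w['R']@R.as_matrix()).round(3),w['fx'])
cv2.imwrite('pics/crop1.png',cv2.resize(im[180:330,290:490],None,fx=4,fy=4,interpolation=cv2.INTER_CUBIC))
E
```

```text
pin [0.615 0.001 0.072]
barL [0.508 0.023 0.08 ]
barR [ 0.505 -0.045  0.08 ]
mhead [ 0.423 -0.23   0.064]
mend [ 0.556 -0.282  0.036]
driver [0.461 0.358 0.02 ]
bear [ 0.676 -0.24   0.015]
boltstand [0.468 0.27  0.03 ]
clamp [ 0.349 -0.171  0.1  ]
plierstip [0.391 0.046 0.01 ]
[[311.1243  194.36188]
 [366.86465 191.42816]
 [371.68784 283.06903]
 [315.94748 286.00275]]
[0.664 0.072 0.012]
[ 0.669 -0.079  0.012]
[ 0.422 -0.087  0.012]
[0.416 0.062 0.012]
[[ 0.931  0.364 -0.001]
 [ 0.364 -0.931  0.001]
 [-0.    -0.001 -1.   ]]
wristcam in tool [ 0.08   0.001 -0.157] [[ 0.     1.    -0.   ]
 [-0.957  0.    -0.291]
 [-0.291  0.     0.957]] 423.75676399857605
```

View pics/crop1.png

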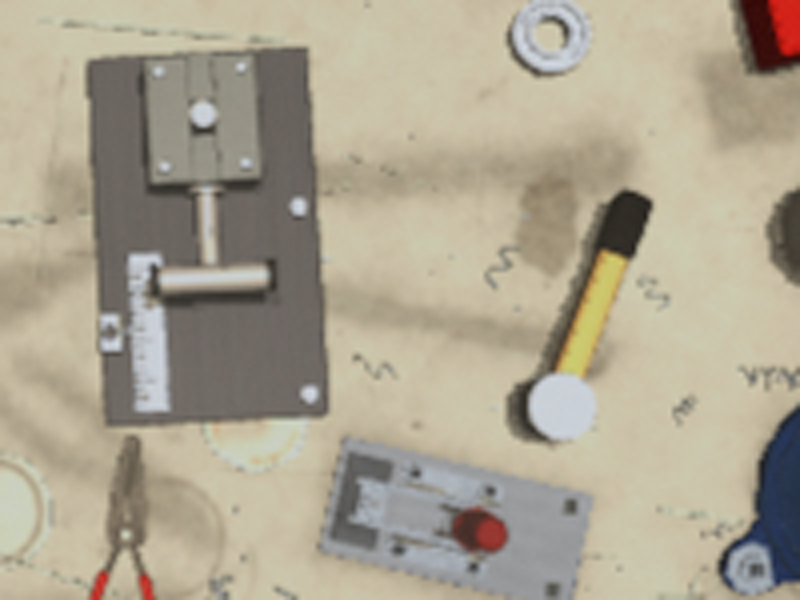

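```bash
cat >> h.py <<'E'
def go(pos,ang):
    """print shift+turn (tool axes) to TCP pos, tool x at world angle ang (deg), pointing down"""
    p,R,s=tool(); a=np.radians(ang); T=Ro.from_matrix(np.array([[np.cos(a),np.sin(a),0],[np.sin(a),-np.cos(a),0],[0,0,-1]]))
    print('t',s['clock'],'shift',R.inv().apply(np.array(pos)-p).round(4),'turn',(R.inv()*T).as_rotvec().round(4))
E
python3 - <<'E'
from h import *
im=cv2.imread('pics/top0.png'); hsv=cv2.cvtColor(im,cv2.COLOR_BGR2HSV);c=get_calibration('top')
sub=np.zeros(im.shape[:2],np.uint8); sub[220:300,410:470]=1
w=((hsv[...,1]<40)&(hsv[...,2]>190)).astype(np.uint8)*sub
ct=max(cv2.findContours(w,0,2)[0],key=cv2.contourArea); (u,r)=cv2.minEnclosingCircle(ct); h=cast(c,u,.064); print('head',u,r,h)
y=((hsv[...,0]>15)&(hsv[...,0]<32)&(hsv[...,1]>130)).astype(np.uint8)*sub
ct=max(cv2.findContours(y,0,2)[0],key=cv2.contourArea); (v,_,_)=cv2.minAreaRect(ct); m=cast(c,v,.048); print('handle',v,cv2.contourArea(ct),m)
d=(m-h)[:2]; print(np.degrees(np.arctan2(d[1],d[0])),np.linalg.norm(d))
a=np.arctan2(d[1],d[0]); g=h+.05*np.array([np.cos(a),np.sin(a),0]);print(g)
go([g[0],g[1],.26],np.degrees(a))
E
```

```text
head (433.0, 285.5) 13.200478553771973 [ 0.41362931 -0.23727557  0.064     ]
handle (434.8793029785156, 256.44830322265625) 31.0 [ 0.48849976 -0.24805473  0.048     ]
-8.19262691518655 0.07564240589906211
[ 0.46311904 -0.24440064  0.064     ]
t 0.1 shift [ 0.3423 -0.2283 -0.0337] turn [-1.300e-03  5.000e-04  5.158e-01]
```

Emit:
carry_out(targets="0.03 -0.02 -0.05 0 0 0.1; 0.342 -0.222 -0.05 0 0 0.766; 0.342 -0.222 -0.05 0 0 0.766; 0.342 -0.222 -0.05 0 0 0.766; 0.342 -0.222 -0.05 0 0 0.766; 0.342 -0.222 -0.05 0 0 0.766; 0.342 -0.222 -0.05 0 0 0.766; 0.342 -0.222 -0.05 0 0 0.766; 0.342 -0.222 -0.05 0 0 0.766; 0.342 -0.222 -0.05 0 0 0.766; 0.342 -0.222 -0.05 0 0 0.766; 0.342 -0.222 -0.05 0 0 0.766; 0.342 -0.222 -0.05 0 0 0.766; 0.342 -0.222 -0.05 0 0 0.766; 0.342 -0.222 -0.05 0 0 0.766", gripper=1, newtons=60)

```text
clock: 1.6
tcp_pos: [0.4649, -0.2515, 0.2767]
eef_rot: [0.0, 0.981, -0.196, 0.0]
contact_force: [0.9, 1.5, 0.5]
opening: 0.0917
grip_force: 0.0
```

Run:
```python
from h import *
import json
c=get_calibration('wrist'); im=read_camera('wrist')[:,:,::-1]; cv2.imwrite('pics/w1.png',im); json.dump({k:np.array(v).tolist() for k,v in c.items()},open('w1.json','w'))
p,R,s=tool();print(p,s['q'],s['clock'])
```

```text
[ 0.46498999 -0.25132264  0.27672531] [ 0.41203721  0.2399722  -0.02205138  1.73075915  0.00579203  1.1709055
 -1.57675514] 1.65
```

View pics/w1.png

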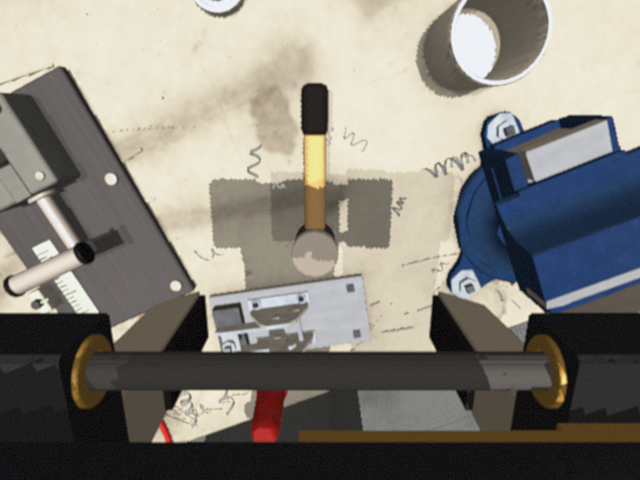

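The wrist view shows the mallet almost in line with the tool. The head's top face is at about (315,254), and the handle's centre line runs from (315,220) up to the rubber end at (314,84).

Run:
```python
from h import *
import json
c={k:np.array(v) for k,v in json.load(open('w1.json')).items()}
h=cast(c,(315,254),.064); e=cast(c,(314,84),.050); m=cast(c,(315,160),.048)
print(h,e,m,np.linalg.norm((e-h)[:2]))
d=(e-h)[:2];a=np.arctan2(d[1],d[0]);g=h[:2]+.05*np.array([np.cos(a),np.sin(a)]);print(np.degrees(a),g)
d2=(m-h)[:2];print(np.degrees(np.arctan2(d2[1],d2[0])))
go([g[0],g[1],.017],np.degrees(a))
```

```text
[ 0.42750745 -0.23255078  0.064     ] [ 0.56387145 -0.28863454  0.05      ] [ 0.50465654 -0.26473249  0.048     ] 0.14744669076876338
-22.356378737825757 [ 0.47374925 -0.2515691 ]
-22.6428076311114
t 1.65 shift [ 0.0082 -0.0032  0.2597] turn [ 0.0001 -0.     -0.0041]
```

Emit:
carry_out(targets="0.008 -0.003 0.05 0 0 0; 0.008 -0.003 0.1 0 0 0; 0.008 -0.003 0.15 0 0 0; 0.008 -0.003 0.2 0 0 0; 0.008 -0.003 0.24 0 0 0; 0.008 -0.003 0.26 0 0 0; 0.008 -0.003 0.26 0 0 0; 0.008 -0.003 0.26 0 0 0")

```text
clock: 2.45
tcp_pos: [0.4741, -0.2514, 0.0172]
eef_rot: [0.0, 0.981, -0.196, 0.0]
contact_force: [-0.2, -0.6, -0.1]
opening: 0.0921
grip_force: 0.0
```

Emit:
carry_out(targets="0 0 0 0 0 0; 0 0 0 0 0 0; 0 0 0 0 0 0; 0 0 0 0 0 0; 0 0 0 0 0 0; 0 0 0 0 0 0; 0 0 0 0 0 0; 0 0 0 0 0 0", gripper=-1, newtons=60)

```text
clock: 3.25
tcp_pos: [0.4738, -0.2511, 0.0167]
eef_rot: [0.0, 0.981, -0.195, -0.0]
contact_force: [0.6, 0.6, -0.0]
opening: 0.0325
grip_force: 0.0
```

Emit:
carry_out(targets="0 0 0 0 0 0; 0 0 0 0 0 0; 0 0 0 0 0 0; 0 0 0 0 0 0; 0 0 0 0 0 0; 0 0 0 0 0 0")

```text
clock: 3.85
tcp_pos: [0.4738, -0.2511, 0.0167]
eef_rot: [0.0, 0.981, -0.195, -0.0]
contact_force: [0.4, -0.5, -1.1]
opening: 0.0194
grip_force: 60.0
```

Emit:
carry_out(targets="0 0 -0.02 0 0 0; 0 0 -0.06 0 0 0; 0 0 -0.1 0 0 0; 0 0 -0.15 0 0 0; 0 0 -0.2 0 0 0; 0 0 -0.2 0 0 0; 0 0 -0.2 0 0 0")

```text
clock: 4.55
tcp_pos: [0.474, -0.2512, 0.2173]
eef_rot: [0.0, 0.981, -0.195, 0.001]
contact_force: [-0.7, 0.4, -5.2]
opening: 0.0192
grip_force: 60.0
```

Run:
```python
from h import *
import json
c=get_calibration('wrist'); im=read_camera('wrist')[:,:,::-1]; cv2.imwrite('pics/w2.png',im); json.dump({k:np.array(v).tolist() for k,v in c.items()},open('w2.json','w'))
# rig approx pin (0.615,-0.006), handle to +y: tool x at 95 deg (rig yaw ~2 + ~90)
a=np.radians(93); go([.615+.05*np.cos(a)-.0,-.006+.05*np.sin(a),.217],93)
```

```text
t 4.6 shift [ 0.0157 -0.3256 -0.0012] turn [-1.2000e-03  8.0000e-04 -2.0164e+00]
```

View pics/w2.png

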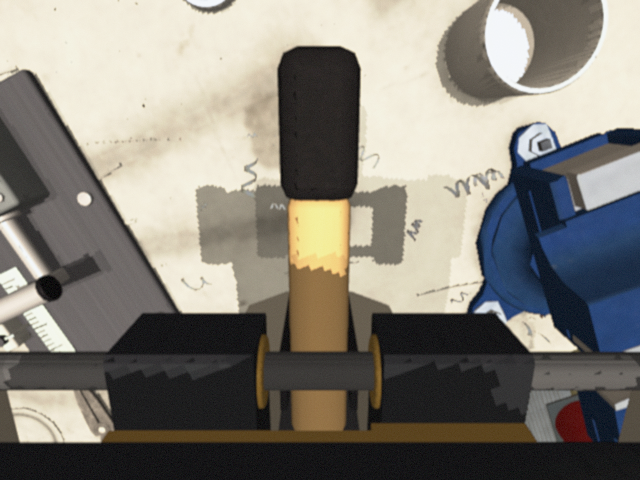

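The handle lies centred between the fingers, pointing straight up the image at column 318, with the rubber end at about (318,46–195). Next I carry it over to the pin.

Emit:
carry_out(targets="0.01 -0.02 0 0 0 -0.1; 0.015 -0.05 -0.02 0 0 -0.25; 0.015 -0.08 -0.02 0 0 -0.4; 0.015 -0.11 -0.02 0 0 -0.55; 0.015 -0.14 -0.02 0 0 -0.7; 0.015 -0.17 -0.02 0 0 -0.85; 0.015 -0.2 -0.02 0 0 -1.0; 0.015 -0.22 -0.02 0 0 -1.15; 0.015 -0.24 -0.02 0 0 -1.3; 0.015 -0.26 -0.02 0 0 -1.45; 0.015 -0.28 -0.02 0 0 -1.6; 0.015 -0.3 -0.02 0 0 -1.75; 0.015 -0.315 -0.02 0 0 -1.9; 0.016 -0.326 -0.02 0 0 -2.016; 0.016 -0.326 -0.02 0 0 -2.016; 0.016 -0.326 -0.02 0 0 -2.016; 0.016 -0.326 -0.02 0 0 -2.016; 0.016 -0.326 -0.02 0 0 -2.016")

```text
clock: 6.4
tcp_pos: [0.6132, 0.0429, 0.2363]
eef_rot: [-0.0, 0.689, 0.724, -0.001]
contact_force: [0.1, 0.4, -3.8]
opening: 0.0198
grip_force: 60.0
```

Run:
```python
from h import *
import json
c={k:np.array(v) for k,v in json.load(open('w2.json')).items()}
# tilt check: expected rubber end pixel in w2 (TCP then .474,-.2512,.2173, yaw -22.6)
a=np.radians(-22.6); 
for dz in (0,.005,.01,.02): print(dz,proj(c,[.474+.1*np.cos(a),-.2512+.1*np.sin(a),.2173+.019+.014+dz]).round(1))
p,R,s=tool();print(p,R.as_matrix()[:,0].round(3),s['q'],s['clock'])
ct=get_calibration('top'); pin=cast(ct,(340.4,208.1),.072); print('pin',pin)
print('head now',p+R.apply([-.05,0,0]))
s0=cv2.imwrite('pics/s2.png',read_camera('scene')[:,:,::-1][150:400,220:520].repeat(2,0).repeat(2,1))
```

```text
0 [318.9  38.5]
0.005 [318.9  35.1]
0.01 [318.9  31.4]
0.02 [318.9  22.8]
[0.61316554 0.04293099 0.23628869] [-0.049  0.999 -0.001] [ 0.19600238  0.46682501 -0.52118058  1.55175024  0.24426732  1.18932179
 -0.32130298] 6.4
pin [ 0.61452909 -0.00498119  0.072     ]
head now [ 0.61562458 -0.00700849  0.23631859]
```

View pics/s2.png

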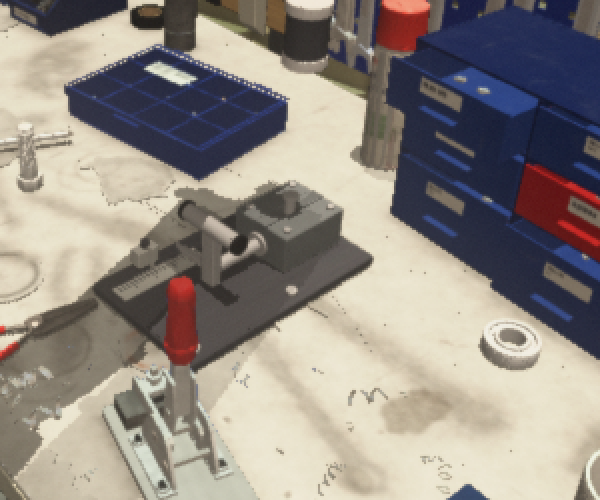

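Emit:
carry_out(targets="0 0 0.04 0 0 0; 0 0 0.09 0 0 0; 0 0 0.125 0 0 0; 0 0 0.14 0 0 0; 0 0 0.144 0 0 0; 0 0 0.147 0 0 0; 0 0 0.15 0 0 0; 0 0 0.153 0 0 0; 0 0 0.156 0 0 0; 0 0 0.159 0 0 0; 0 0 0.159 0 0 0")

```text
clock: 7.55
tcp_pos: [0.6148, 0.0443, 0.0783]
eef_rot: [0.001, 0.688, 0.725, 0.001]
contact_force: [3.4, 1.5, 2.1]
opening: 0.0198
grip_force: 60.0
```

Emit:
carry_out(targets="0 0 0.002 0 0 0; 0 0 0.004 0 0 0; 0 0 0.006 0 0 0; 0 0 0.008 0 0 0; 0 0 0.008 0 0 0")

```text
clock: 8.05
tcp_pos: [0.615, 0.0472, 0.072]
eef_rot: [0.0, 0.688, 0.726, 0.003]
contact_force: [-1.1, 8.7, 18.4]
opening: 0.0194
grip_force: 60.0
```

Emit:
carry_out(targets="0 0 -0.03 0 0 0; 0 0 -0.08 0 0 0; 0 0 -0.13 0 0 0; 0 0 -0.13 0 0 0; 0 0 -0.13 0 0 0")

```text
clock: 8.55
tcp_pos: [0.613, 0.0434, 0.1996]
eef_rot: [0.0, 0.689, 0.725, -0.0]
contact_force: [-0.0, -1.0, -4.7]
opening: 0.0193
grip_force: 60.0
```

Run:
```python
from h import *
p,R,s=tool();print(p,R.as_matrix().round(3),s['clock'],s['contact_force'])
im=read_camera('scene')[:,:,::-1]; cv2.imwrite('pics/s3f.png',im)
t=read_camera('top')[:,:,::-1]; cv2.imwrite('pics/t3f.png',t)
a=cv2.resize(im[90:290,320:440],None,fx=3,fy=3,interpolation=2); b=cv2.resize(t[140:290,280:390],None,fx=4,fy=4,interpolation=2)
cv2.imwrite('pics/s3.png',np.hstack([a,b]))
c=get_calibration('scene'); 
for z in (.060,.0635,.072): print(z,(proj(c,[.6145,-.0055,z])-[320,90])*3)
```

```text
[0.6130456  0.0433874  0.19957115] [[-0.051  0.999 -0.   ]
 [ 0.999  0.051 -0.001]
 [-0.001 -0.    -1.   ]] 8.55 [-0.04534275 -1.04833346 -4.73789131]
0.06 [132.14167679 485.05346195]
0.0635 [132.49243392 480.799344  ]
0.072 [133.35002321 470.39816967]
```

View pics/s3.png

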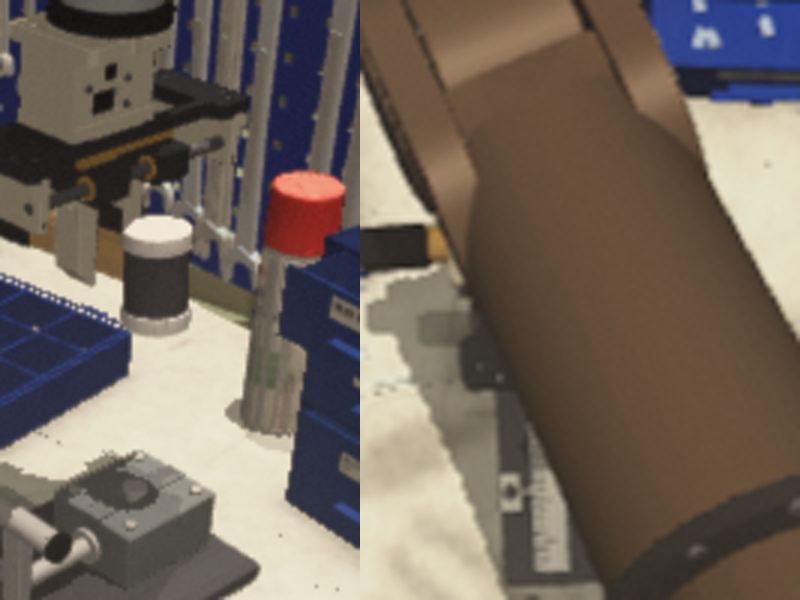

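The pin head at about (135,490) in the left crop matches the driven-down prediction (row 485, against 470 when up), and the mallet hangs level. Next I check the free space on the left for putting it down.

Run:
```python
from h import *
c=get_calibration('top')
print('tray',cast(c,(281,212),.03).round(3),cast(c,(197,222),.03).round(3),'bolt base',cast(c,(236,271),.0).round(3),'bolt top',cast(c,(235,267),.077).round(3))
go([.517,.185,.10],93); go([.517,.185,.02],93)
```

```text
tray [0.613 0.153 0.03 ] [0.589 0.379 0.03 ] bolt base [0.458 0.279 0.   ] bolt top [0.466 0.266 0.077]
t 8.65 shift [ 0.1467 -0.087   0.0976] turn [-0.0045  0.0008 -0.0009]
t 8.65 shift [ 0.1468 -0.0866  0.1776] turn [-0.0045  0.0008 -0.0009]
```

Emit:
carry_out(targets="0.03 -0.02 0 0 0 0; 0.07 -0.045 0 0 0 0; 0.11 -0.07 0 0 0 0; 0.147 -0.087 0 0 0 0; 0.147 -0.087 0.03 0 0 0; 0.147 -0.087 0.07 0 0 0; 0.147 -0.087 0.11 0 0 0; 0.147 -0.087 0.15 0 0 0; 0.147 -0.087 0.165 0 0 0; 0.147 -0.087 0.171 0 0 0; 0.147 -0.087 0.174 0 0 0; 0.147 -0.087 0.177 0 0 0; 0.147 -0.087 0.177 0 0 0")

```text
clock: 9.95
tcp_pos: [0.5198, 0.1865, 0.0237]
eef_rot: [0.0, 0.689, 0.725, 0.001]
contact_force: [0.1, -1.0, -3.8]
opening: 0.0193
grip_force: 60.0
```

Emit:
carry_out(targets="0 0 0.002 0 0 0; 0 0 0.004 0 0 0; 0 0 0.006 0 0 0; 0 0 0.006 0 0 0")

```text
clock: 10.35
tcp_pos: [0.5189, 0.1861, 0.0166]
eef_rot: [-0.0, 0.689, 0.725, -0.0]
contact_force: [-0.2, 0.5, -3.9]
opening: 0.0199
grip_force: 60.0
```

Emit:
carry_out(targets="0 0 0.001 0 0 0; 0 0 0.002 0 0 0; 0 0 0.003 0 0 0; 0 0 0.003 0 0 0")

```text
clock: 10.75
tcp_pos: [0.5191, 0.1862, 0.0137]
eef_rot: [0.0, 0.688, 0.725, -0.0]
contact_force: [-1.5, -0.6, -1.7]
opening: 0.0198
grip_force: 60.0
```

Emit:
carry_out(targets="0 0 0.001 0 0 0; 0 0 0.001 0 0 0; 0 0 0.001 0 0 0; 0 0 0.001 0 0 0; 0 0 0.001 0 0 0; 0 0 0.001 0 0 0; 0 0 0.001 0 0 0; 0 0 0.001 0 0 0; 0 0 0.001 0 0 0; 0 0 0.001 0 0 0; 0 0 0.001 0 0 0; 0 0 0.001 0 0 0", gripper=1)

```text
clock: 11.95
tcp_pos: [0.5191, 0.1862, 0.0127]
eef_rot: [0.0, 0.689, 0.725, 0.0]
contact_force: [-1.0, -0.3, -0.4]
opening: 0.0914
grip_force: 0.0
```

Emit:
carry_out(targets="0 0 -0.02 0 0 0; 0 0 -0.06 0 0 0; 0 0 -0.11 0 0 0; 0 0 -0.16 0 0 0; 0 0 -0.21 0 0 0; 0 0 -0.25 0 0 0; 0 0 -0.25 0 0 0; 0 0 -0.25 0 0 0")

```text
clock: 12.75
tcp_pos: [0.5193, 0.1862, 0.2634]
eef_rot: [0.001, 0.689, 0.725, 0.001]
contact_force: [-0.4, 0.9, -0.7]
opening: 0.0915
grip_force: 0.0
```

Run:
```python
from h import *
p,R,s=tool();print(p,s['clock'],s['opening'])
# stand off so wrist cam (80mm along tool x, looking back toward -tool x) sees the rig
go([.50,.00,.26],92)
```

```text
[0.51932399 0.18621679 0.26339476] 12.75 0.09147314993243769
t 12.75 shift [-0.185  -0.0289  0.0033] turn [ 0.0019 -0.0001  0.0168]
```

Emit:
carry_out(targets="-0.04 -0.01 0 0 0 0; -0.08 -0.02 0 0 0 0; -0.12 -0.03 0 0 0 0; -0.16 -0.038 0 0 0 0.017; -0.175 -0.038 0 0 0 0.017; -0.175 -0.038 0 0 0 0.017; -0.175 -0.038 0 0 0 0.017")

```text
clock: 13.45
tcp_pos: [0.4896, 0.0099, 0.2616]
eef_rot: [-0.001, 0.695, 0.719, -0.001]
contact_force: [0.1, 0.7, 0.7]
opening: 0.0918
grip_force: 0.0
```

Run:
```python
from h import *
import json
p,R,s=tool();print(p,s['clock'])
c=get_calibration('wrist'); im=read_camera('wrist')[:,:,::-1]; cv2.imwrite('pics/w4.png',im); json.dump({k:np.array(v).tolist() for k,v in c.items()},open('w4.json','w'))
```

```text
[0.48956541 0.0099288  0.26158682] 13.45
```

View pics/w4.png

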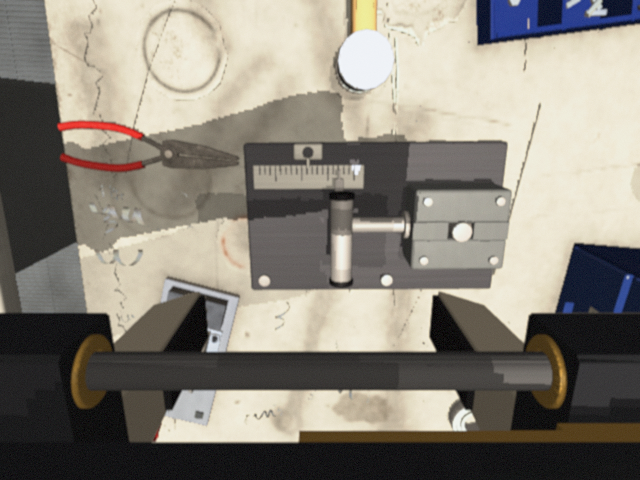

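The wrist view shows the plate at (246–507, 142–290) and the bar's axis along column 341, rows 195–285. The marker block is at about (308,151) and the pin at (461,232), and the mallet stands clear at (365,60). I'll zoom in on the pointer and blade.

Run:
```python
from h import *
im=cv2.imread('pics/w4.png'); cv2.imwrite('pics/c4.png',cv2.resize(im[138:208,280:380],None,fx=8,fy=8,interpolation=cv2.INTER_NEAREST))
```

```text
(no output)
```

View pics/c4.png

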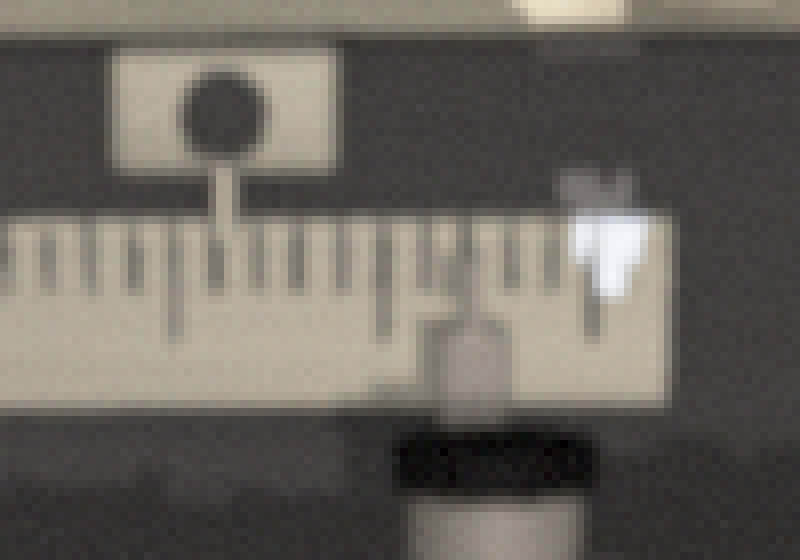

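Run:
```python
from h import *
import json
c={k:np.array(v) for k,v in json.load(open('w4.json')).items()}
P={n:cast(c,uv,z) for n,uv,z in [('mark',(308.,165.6),.036),('ptr',(338.5,169),.030),('barL',(341.5,195),.089),('barR',(341,283),.089),('pin',(461,232),.060),('pc1',(246,143),.012),('pc2',(507,142),.012),('pc3',(247.5,288),.012),('pc4',(491.5,290),.012)]}
for k,v in P.items(): print(k,v.round(4))
d=P['pc2']-P['pc1']; print('yaw',np.degrees(np.arctan2(d[1],d[0])))
d=P['barL']-P['barR']; print('bar dir',np.degrees(np.arctan2(d[1],d[0])),np.linalg.norm(d)); bc=(P['barL']+P['barR'])/2
d=P['pin']-bc; print('pin-bar',np.degrees(np.arctan2(d[1],d[0])),np.linalg.norm(d[:2]))
y=np.radians(2.0); e=np.array([np.cos(y),np.sin(y)]); 
print('draw',(P['mark']-P['ptr'])[:2]@e,'ptr vs bar x',(P['ptr']-bc)[:2]@e,'mark vs bar', (P['mark']-bc)[:2]@e,'y gap',(P['mark']-P['ptr'])[:2]@[-e[1],e[0]])
```

```text
mark [0.4799 0.0448 0.036 ]
ptr [0.5076 0.042  0.03  ]
barL [0.5081 0.0289 0.089 ]
barR [ 0.5115 -0.0454  0.089 ]
pin [ 0.6162 -0.0054  0.06  ]
pc1 [0.4208 0.0609 0.012 ]
pc2 [0.6647 0.0705 0.012 ]
pc3 [ 0.4202 -0.0857  0.012 ]
pc4 [ 0.6732 -0.0788  0.012 ]
yaw 2.239008378328832
bar dir 92.60219857778118 0.07438627998505487
pin-bar 1.5772691307820117 0.10651430815805198
draw -0.02758774093533312 ptr vs bar x -0.00036506128353608965 mark vs bar -0.02795280221886921 y gap 0.0037228582119321427
```

Run:
```python
from h import *
go([.5097,-.008,.061],92.1)
```

```text
t 13.5 shift [-0.0196  0.0195  0.2009] turn [-0.0015 -0.0008 -0.0003]
```

Emit:
carry_out(targets="-0.01 0.01 0.03 0 0 0; -0.02 0.0195 0.08 0 0 0; -0.02 0.0195 0.12 0 0 0; -0.02 0.0195 0.16 0 0 0; -0.02 0.0195 0.19 0 0 0; -0.02 0.0195 0.2 0 0 0; -0.02 0.0195 0.2 0 0 0; -0.02 0.0195 0.2 0 0 0")

```text
clock: 14.3
tcp_pos: [0.5112, -0.0089, 0.0638]
eef_rot: [0.0, 0.694, 0.72, 0.001]
contact_force: [0.3, 0.1, 0.7]
opening: 0.0919
grip_force: 0.0
```

Emit:
carry_out(targets="0 0 0 0 0 0; 0 0 0 0 0 0; 0 0 0 0 0 0; 0 0 0 0 0 0; 0 0 0 0 0 0; 0 0 0 0 0 0; 0 0 0 0 0 0; 0 0 0 0 0 0; 0 0 0 0 0 0; 0 0 0 0 0 0; 0 0 0 0 0 0; 0 0 0 0 0 0; 0 0 0 0 0 0; 0 0 0 0 0 0", gripper=-1, newtons=40)

```text
clock: 15.7
tcp_pos: [0.5088, -0.01, 0.0625]
eef_rot: [-0.001, 0.695, 0.719, -0.001]
contact_force: [-5.2, 0.4, 4.9]
opening: 0.0169
grip_force: 40.0
```

Run:
```python
from h import *
p,R,s=tool();print(p,R.as_matrix()[:,1],s['clock'],s['opening'],s['grip_force'],s['contact_force'])
im=read_camera('wrist')[:,:,::-1]; cv2.imwrite('pics/w5.png',im)
```

```text
[ 0.50884561 -0.00996002  0.06247756] [ 0.9993786   0.03514447 -0.00269932] 15.7 0.01686401429847139 39.99781250953674 [-5.21175271  0.41132413  4.93876767]
```

Emit:
carry_out(targets="0 -0.003 0.001 0 0 0; 0 -0.006 0.001 0 0 0; 0 -0.009 0.001 0 0 0; 0 -0.012 0.001 0 0 0; 0 -0.015 0.001 0 0 0; 0 -0.018 0.001 0 0 0; 0 -0.021 0.001 0 0 0; 0 -0.024 0.001 0 0 0; 0 -0.024 0.001 0 0 0; 0 -0.024 0.001 0 0 0", gripper=-1, newtons=60)

```text
clock: 16.75
tcp_pos: [0.4892, -0.0107, 0.0625]
eef_rot: [0.002, 0.695, 0.719, 0.002]
contact_force: [6.5, -1.9, -0.8]
opening: 0.0168
grip_force: 60.0
```

Run:
```python
from h import *
import json
c=get_calibration('wrist'); im=read_camera('wrist')[:,:,::-1]; cv2.imwrite('pics/w6.png',im); json.dump({k:np.array(v).tolist() for k,v in c.items()},open('w6.json','w'))
print([proj(c,x).round() for x in ([.48,.0448,.036],[.484,.042,.03])])
u,v=proj(c,[.482,.043,.033]).astype(int); u0,v0=max(u-50,0),max(v-37,0); print(u0,v0)
cv2.imwrite('pics/c6.png',cv2.resize(im[v0:v0+75,u0:u0+100],None,fx=8,fy=8,interpolation=cv2.INTER_NEAREST))
```

```text
[array([298., 170.]), array([308., 175.])]
252 136
```

View pics/c6.png

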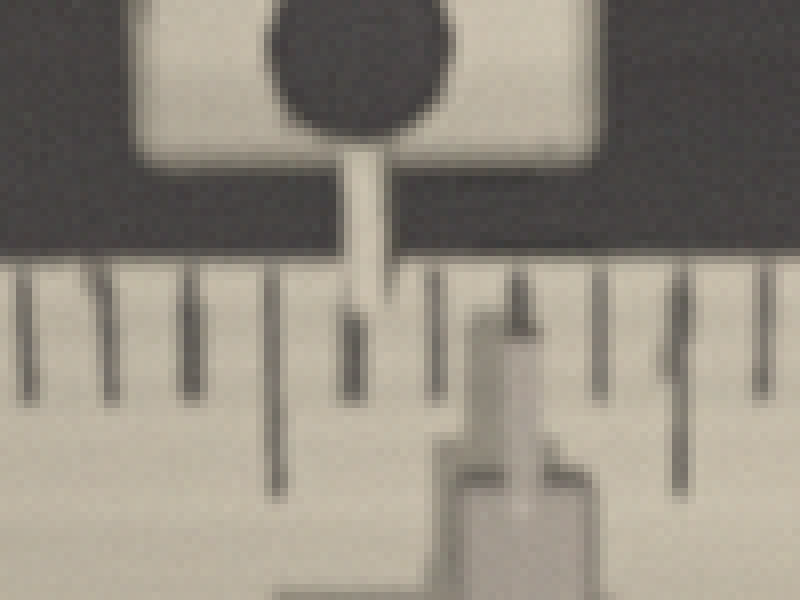

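The blade is at about (297.1,172.4) and the pointer at about (316.6,178.6), so the pointer is still short of the mark.

Run:
```python
from h import *
import json
c={k:np.array(v) for k,v in json.load(open('w6.json')).items()}
m=cast(c,(297.1,172.4),.036);q=cast(c,(316.6,178.6),.030);e=np.array([np.cos(.0375),np.sin(.0375)]);print(m,q,(m-q)[:2]@e,tool()[0],tool()[2]['contact_force'])
```

```text
[0.47955778 0.04360761 0.036     ] [0.48808811 0.04036987 0.03      ] -0.008402949652796294 [ 0.4892445  -0.01073314  0.0625231 ] [ 6.53398437 -0.48617726 -1.03561454]
```

Emit:
carry_out(targets="0 -0.002 0 0 0 0; 0 -0.004 0 0 0 0; 0 -0.006 0 0 0 0; 0 -0.008 0 0 0 0; 0 -0.0085 0 0 0 0; 0 -0.0085 0 0 0 0; 0 -0.0085 0 0 0 0; 0 -0.0085 0 0 0 0; 0 -0.0085 0 0 0 0")

```text
clock: 17.7
tcp_pos: [0.4811, -0.011, 0.0625]
eef_rot: [0.002, 0.695, 0.719, 0.002]
contact_force: [8.3, -1.4, -2.3]
opening: 0.0166
grip_force: 60.0
```

Run:
```python
from h import *
import json
c=get_calibration('wrist'); im=read_camera('wrist')[:,:,::-1]; cv2.imwrite('pics/w7.png',im); json.dump({k:np.array(v).tolist() for k,v in c.items()},open('w7.json','w'))
u,v=proj(c,[.4797,.043,.033]).astype(int); u0,v0=max(u-50,0),max(v-37,0); print(u0,v0,tool()[0])
cv2.imwrite('pics/c7.png',cv2.resize(im[v0:v0+75,u0:u0+100],None,fx=8,fy=8,interpolation=cv2.INTER_NEAREST))
```

```text
266 135 [ 0.48109839 -0.01104055  0.06251727]
```

View pics/c7.png

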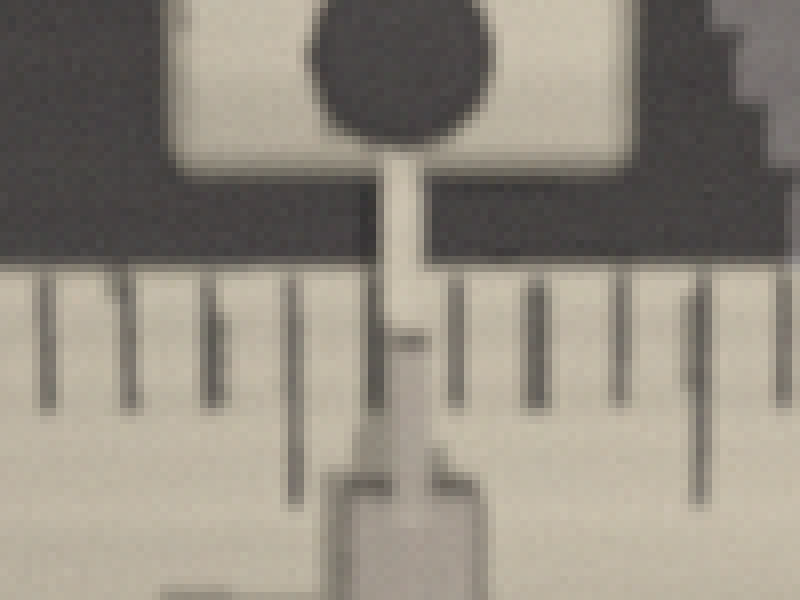

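Blade and pointer are in line at about column 316.5. That is close to the image centre, so parallax is negligible and the error is under 1 mm.

```bash
python3 -c "
from cell import workorder; print(workorder.job_done())"
```

```text
the job is handed in; nothing more can be done
None
```

The job is handed in: the pin is driven down, the mallet stands on the worktop clear of the tester, and the gripper holds the crossbar with the pointer level with the mark, to within about 1 mm in the last wrist picture; no verdict came back.

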